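Push the red coffee pods home in their tube

TASK

The red coffee pods are stuck part-way down their clear tube and have to make room for a refill: take the wooden push rod out of its cup and press the red pods down with it, firmly, until they bottom out on the tube's floor. Then stand the rod back in its cup and let go. Leave the blue pods where they are, near the top of their tube within fingers' reach.

Things in the scene. Friction and masses are not known exactly. Their poses are not given: they have to be found in the camera images.
- rod: The push rod, loose, about 60 g: a pale wooden shaft 18 mm in diameter on a brass foot disc 28 mm in diameter and 12 mm thick, 160 mm long in all. Origin: centre of the foot's underside; z points along the shaft to its top. It starts standing upright in the cup; grip the shaft 110 to 130 mm above the origin.
- cup: The rod's cup, white ceramic, fixed: 74 mm outside and 64 mm inside diameter, 60 mm tall. Origin: centre of its underside on the table; z up; its inner floor is 8 mm above that. It may stand left, right or between the two tubes.
- red_pod: Upper red pod, 47 mm wide, 25 mm tall, flat top, in the clear tube with brass collar. Origin: centre of its underside, on the tube's axis; z up. A second red pod hangs below with a gap; both are stuck by friction and stay where left: 2 N moves the upper, 3 N both. Top at 82 to 96 mm above the table at first; bottomed out 62 mm (origin 37), a hard stop: there press 10 N or more.
- blue_pod: Upper blue pod, to be left alone, in the clear tube with black collar; same sizes and origin as the red one, also stuck over a second pod. Both tubes alike: fixed, upright, rim 110 mm above the table, 50 mm inside diameter, 57 mm outside, 61 mm at the collar (top 10 mm), on a round dark wooden foot 84 mm across.
Not all that is in view belongs to the job. Leave any green look-alike of the part that bears red_pod alone.

How it is judged:
By the outcome, as a careful person would: the job done as asked, in the order asked, and still so for the second after the job is handed in, with the robot touching nothing.
It also fails if it takes over 54 s, if anything falls off the work surface, if the arm or the gripper's body presses on something with over 40 N, if the wrist force passes 120 N, or if a joint passes its speed limit or range.

ROBOT

A 7-joint arm with a two-finger parallel gripper is mounted at the origin on the work surface. World frame = base frame: x ahead of the robot, y to its left, z up, the work surface at z = 0. Lengths are in mm, angles in rad, forces in N, time in s.
With the tool pointing down it reaches from about 400 to 875 mm from the base axis. Payload 4.4 kg.
Tool frame: the origin (TCP) lies midway between the tips of the shut fingers; the grasp point (between the pads) lies 19 mm behind it; z points along the fingers, y is the line along which they close (so a half turn about z gives the same grasp; the last joint's range is limited). The gripper opens to 85 mm and grips with 20 to 120 N. Pads are 22 mm wide; open, the fingers measure 114 mm over their backs; the gripper's body (76 mm by 85 mm) begins 54 mm behind the grasp point. The pads swing forward as they close: fully open they stand 13 mm farther back than shut.
Start: joints at [1.267, 0.628, 0.038, 1.517, -0.027, 0.996, -0.02], TCP at [153.146, -631.716, 197.013] pointing down, gripper open.
Joint ranges: [-3.06, 3.06], [-0.37, 2.12], [-1.25, 1.32], [0.18, 2.47], [-1.1, 4.24], [0.23, 1.98], [-2.94, 2.94]. Speed limits (rad/s): [2.57, 2.57, 3.14, 3.14, 3.14, 3.14, 3.14].

INTERFACE

Orientations are given as [roll, pitch, yaw] about the fixed x, y, z axes, in that order (R = Rz(yaw) Ry(pitch) Rx(roll)).
In Python, from cell import read_state, get_image, finish_job gives the robot as it stands.
- The arm moves only by the tool send_rows, never from a script. Its argument "series" is a list of rows, each an object of numbers: "ax", "ay", "az": the turn, a rotation vector about the tool's x, y, z in rad; "dx", "dy", "dz": the shift along the tool's x, y, z in cm; "hand": the closure, from 0 (fully open) to 1 (shut). In form: [{"ax": .., "ay": .., "az": .., "dx": .., "dy": .., "dz": .., "hand": ..}, ...]. A call has 1 to 10 rows; each row is the pose to reach, as a shift and turn from the pose commanded when the call began, along the tool's axes at that moment; what a row does not reach only later rows make up. A row lasts 1/10 s, in which the tool goes at most 50 mm and 8.59 degrees, less where a joint would pass 70% of its speed; a pose out of reach is approached as far as the arm can. A call with a gripper value outside its range is refused whole. The fingers move at their own pace and stop on an object; the grip force is fixed at half the most. Time passes only in rows, so rows that repeat a pose let the fingers close. It gives the time, the measured TCP pose, the force, the opening and the grip force at its end, in the units of the state.
- read_state(): the state, without advancing time (a new reading comes with each control period).
- get_image(name): name is "side" or "top" or "wrist"; returns a dict with "pixels" (420x560x3 uint8, red, green, blue), "mtx" (3x3 intrinsics, pixels), "R" (3x3) and "t" (3): a world point X has camera coordinates R X + t. Camera axes: x right, y down, z forward; pixel columns grow to the right and rows downward; lengths in mm; the calibration is good to about 2 mm. The wrist camera is an equidistant fisheye: a pixel r from the principal point sees the ray r / f radians off the axis. A picture is of the moment at which its call begins. There is no depth.
- finish_job(): hands the job in; it is judged then, once.
The state is a dict: "clock": time; "qpos": joint angles; "qd": joint speeds; "tau": joint torques, N m; "eef_pos": TCP position; "tool_rot": TCP orientation; "force": force on the tool from outside, world axes, zero at the start; "torque": the same for the moment, N m; "width": finger opening in mm; "gripper_force": force on a finger pad.
Only numpy, scipy, OpenCV 4.12 (cv2) and the standard library are available. Lean on these libraries where they do the work, as an engineer would, in place of code of your own. Each camera call takes 0.05 s, during which the arm holds its last target. There are 200 camera calls.

## Working session

There is one attempt and no reset: what is moved stays moved. The work goes in short steps, Python scripts to look and compute and a tool call to move; the robot and the scene stay as the last step left them, time stands still between calls to the robot, and variables do not carry over. Pictures are saved under pics/ and viewed, at most 10 in all, crops included, and the job is handed in when it is done.

Besides the shell and the picture viewer there is one more tool, called after "Call:" in YAML: its name, and indented under it one key for each argument. send_rows: Moves the arm, as the interface text tells. Its arguments: {"type":"object","properties":{"series":{"type":"array","items":{"type":"object","properties":{"ax":{"type":"number"},"ay":{"type":"number"},"az":{"type":"number"},"dx":{"type":"number"},"dy":{"type":"number"},"dz":{"type":"number"},"hand":{"type":"number"}}}}},"required":["series"]}

```bash
mkdir -p pics; ls; python3 - <<'E'
from cell import *
import cv2,numpy as np
print(read_state())
for n in("side","top"):
    d=get_image(n);cv2.imwrite(f"pics/{n}0.png",d["pixels"][:,:,::-1]);np.savez(f"{n}0.npz",**d)
    print(n,d["mtx"],d["R"],d["t"],-d["R"].T@d["t"])
E
```

```text
pics
{'clock': 0.0, 'qpos': array([ 1.26717486,  0.62935879,  0.03839901,  1.51836782, -0.02699141,
        0.99628375, -0.01998305]), 'qd': array([ 3.09881909e-04,  1.66673377e-03,  4.22414908e-04, -9.56064952e-04,
        8.06391675e-05,  1.32997327e-03,  8.07462922e-04]), 'tau': array([-9.65282015e-04, -5.63404584e+01,  1.22634921e+00, -1.93443203e+01,
        1.11888262e-02,  1.05634847e-02,  1.13827326e-05]), 'eef_pos': array([ 153.01886597, -631.02479175,  196.08021398]), 'tool_rot': array([-3.13969162e+00,  7.63236900e-06,  2.37877845e-01]), 'force': array([ 0.28914056, -0.49027626,  0.82925729]), 'torque': array([-0.03169353, -0.0619566 ,  0.07235922]), 'gripper_force': 0.0, 'width': 85.51700415364277}
side [[527.37770798   0.         279.05748262]
 [  0.         527.37770798 210.14468369]
 [  0.           0.           1.        ]] [[ 0.96356509 -0.26643153  0.02359131]
 [-0.13941864 -0.57556415 -0.80578431]
 [ 0.22826466  0.77313657 -0.59173904]] [-563.2187091   129.74945323  889.52505812] [ 357.74024602 -763.104441    644.20384384]
top [[514.29778026   0.         279.20993531]
 [  0.         514.29778026 196.19212864]
 [  0.           0.           1.        ]] [[ 0.01419832 -0.99989845 -0.00122033]
 [-0.98004193 -0.01367432 -0.19831999]
 [ 0.19828317  0.00401178 -0.98013657]] [ 35.79991999 608.16911901 784.79637056] [439.91102972  40.96414905 889.86340482]
```

View pics/side0.png

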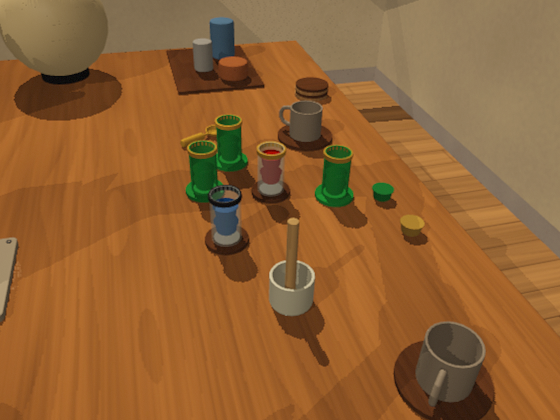

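View pics/top0.png

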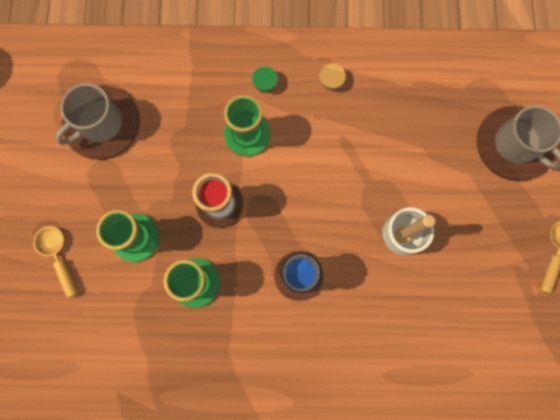

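Side view: the rod stands in the white cup at (292,265), its top at (293,222). The red tube is at (270,170) and the blue tube at (226,215). Top view: cup (408,232), rod top (428,221), red tube (213,192), blue tube (300,272).

What could be mistaken:
- **Red tube:** the green tubes with brass rims, at side (229,122), (203,149) and (338,154). I choose the one with red contents.
- **Cup:** the grey mugs at side (305,120), (450,360) and (203,55). I choose the white one holding the rod.
- **Rod:** the brass scoop at side (195,137). I choose the one standing in the cup.

One close crop to check.

```bash
cat > h.py <<'E'
import numpy as np,cv2
def load(n): return dict(np.load(n+".npz"))
def ray(d,u,v):
    r=d["R"].T@(np.linalg.inv(d["mtx"])@[u,v,1]); return -d["R"].T@d["t"],r/np.linalg.norm(r)
def plane(d,u,v,z):
    c,r=ray(d,u,v); return c+r*(z-c[2])/r[2]
def proj(d,X):
    p=d["mtx"]@(d["R"]@np.array(X,float)+d["t"]); return p[:2]/p[2]
def tri(rays):
    A=sum(np.eye(3)-np.outer(r,r) for c,r in rays); b=sum((np.eye(3)-np.outer(r,r))@c for c,r in rays)
    X=np.linalg.solve(A,b); return X,[np.linalg.norm(np.cross(X-c,r)) for c,r in rays]
E
python3 - <<'E'
from h import *
s,t=load("side0"),load("top0")
def crop(d,u,v,w=100,h=75): 
    return cv2.resize(d["pixels"][v-h//2:v+h-h//2,u-w//2:u+w-w//2,::-1],(400,300),interpolation=cv2.INTER_CUBIC)
cv2.imwrite("pics/c1.png",np.vstack([np.hstack([crop(t,413,230),crop(t,215,195)]),np.hstack([crop(s,292,255,150,112),crop(s,270,170)])]))
# masks
for n,d,box in(("side",s,(240,210,330,320)),("top",t,(375,195,450,265))):
    hsv=cv2.cvtColor(d["pixels"],cv2.COLOR_RGB2HSV);x0,y0,x1,y1=box
    m=np.zeros(hsv.shape[:2],np.uint8);m[y0:y1,x0:x1]=255
    w=cv2.inRange(hsv,(0,0,110),(179,70,255))&m
    c=max(cv2.findContours(w,0,1)[0],key=cv2.contourArea);print(n,"cup",cv2.boundingRect(c),cv2.minEnclosingCircle(c))
for n,d,box in(("side",s,(245,135,300,200)),("top",t,(185,170,245,225))):
    hsv=cv2.cvtColor(d["pixels"],cv2.COLOR_RGB2HSV);x0,y0,x1,y1=box
    m=np.zeros(hsv.shape[:2],np.uint8);m[y0:y1,x0:x1]=255
    w=(cv2.inRange(hsv,(0,190,110),(4,255,255))|cv2.inRange(hsv,(170,150,110),(179,255,255)))&m
    c=max(cv2.findContours(w,0,1)[0],key=cv2.contourArea);print(n,"red",cv2.boundingRect(c),cv2.fitEllipse(c))
E
```

```text
side cup (270, 261, 45, 55) ((290.8632507324219, 287.67120361328125), 27.95081329345703)
top cup (383, 208, 50, 46) ((407.7378845214844, 231.61436462402344), 24.852773666381836)
side red (266, 151, 14, 3) ((271.8002014160156, 151.9804229736328), (2.211247444152832, 12.57522964477539), 88.21966552734375)
top red (200, 181, 26, 25) ((213.09970092773438, 192.63450622558594), (23.318340301513672, 24.41971778869629), 63.140464782714844)
```

View pics/c1.png

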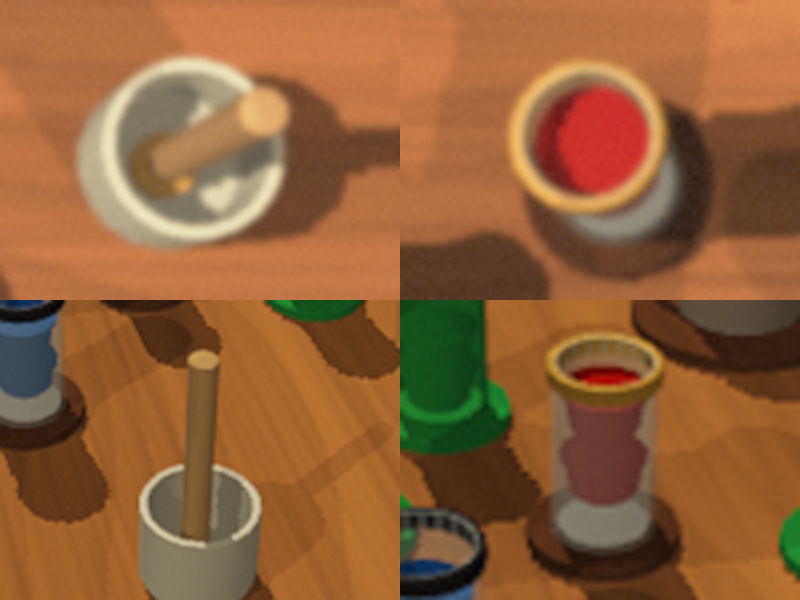

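The crop confirms the choice: pale rod in the white cup, leaning slightly or standing off-centre, and red contents in the clear tube with a brass collar. Rod top: top view (428.6,220.6), side view (293,221.5). Cup rim centre: top (411,230), side (292,276). Collar rim: top (212,192), side (271.5,148).

```bash
python3 - <<'E'
from h import *
s,t=load("side0"),load("top0")
np.set_printoptions(precision=1,suppress=True)
for n,a,b,z in(("rodtop",(428.6,220.6),(293.0,221.5),168),("cuprim",(411,230.2),(292,275.9),60),("collar",(212,192.2),(271.5,147.8),110)):
    print(n,tri([ray(t,*a),ray(s,*b)]),plane(t,*a,z),plane(s,*b,z))
foot=(363+158/4,193+165/4); print("foot",plane(t,*foot,14))
for hh in(82,96): print("pod top",plane(t,213.1,192.6,hh))
b=plane(t,300.5,272.5,110);print("blue",b)
for n,p in(("g1",(243,114)),("g2",(119,229)),("g3",(185,281))): print(n,plane(t,*p,110))
from cell import *
d=get_image("wrist");cv2.imwrite("pics/w0.png",d["pixels"][:,:,::-1]);print(d["mtx"],d["R"],d["t"])
E
```

```text
rodtop (array([ 554.7, -169.4,  164.9]), [np.float64(0.5744121793654727), np.float64(0.574412179365462)]) [ 553.6 -168.4  168. ] [ 554.  -173.2  168. ]
cuprim (array([ 556.2, -171.8,   55.6]), [np.float64(1.1291783527684338), np.float64(1.1291783527683303)]) [ 554.4 -170.5   60. ] [ 555.8 -176.2   60. ]
collar (array([604.9, 148.4, 108.1]), [np.float64(1.940060857136584), np.float64(1.940060857136446)]) [602.5 148.4 110. ] [606.1 145.5 110. ]
foot [ 553.6 -167.4   14. ]
pod top [607.7 150.5  82. ]
pod top [604.8 148.6  96. ]
blue [481.2  10.5 110. ]
g1 [730.9 104.  110. ]
g2 [543.1 288.2 110. ]
g3 [466.2 183.4 110. ]
[[325.2   0.  278.5]
 [  0.  325.2 212. ]
 [  0.    0.    1. ]] [[ 0.2 -1.  -0. ]
 [-0.9 -0.2  0.3]
 [-0.3 -0.1 -1. ]] [-649.5  -37.5  380.2]
```

Call:
send_rows:
  series:
    - {"dx": 49.9,"dy": -35.4,"dz": -1.0,"hand": 0}
    - {"dx": 49.9,"dy": -35.4,"dz": -1.0,"hand": 0}
    - {"dx": 49.9,"dy": -35.4,"dz": -1.0,"hand": 0}
    - {"dx": 49.9,"dy": -35.4,"dz": -1.0,"hand": 0}
    - {"dx": 49.9,"dy": -35.4,"dz": -1.0,"hand": 0}
    - {"dx": 49.9,"dy": -35.4,"dz": -1.0,"hand": 0}
    - {"dx": 49.9,"dy": -35.4,"dz": -1.0,"hand": 0}
    - {"dx": 49.9,"dy": -35.4,"dz": -1.0,"hand": 0}
    - {"dx": 49.9,"dy": -35.4,"dz": -1.0,"hand": 0}
    - {"dx": 49.9,"dy": -35.4,"dz": -1.0,"hand": 0}

```text
invalid input at $.series[0]: expected keys ax, ay, az, dx, dy, dz, hand
```

Call:
send_rows:
  series:
    - {"ax": 0,"ay": 0,"az": 0,"dx": 49.9,"dy": -35.4,"dz": -1.0,"hand": 0}
    - {"ax": 0,"ay": 0,"az": 0,"dx": 49.9,"dy": -35.4,"dz": -1.0,"hand": 0}
    - {"ax": 0,"ay": 0,"az": 0,"dx": 49.9,"dy": -35.4,"dz": -1.0,"hand": 0}
    - {"ax": 0,"ay": 0,"az": 0,"dx": 49.9,"dy": -35.4,"dz": -1.0,"hand": 0}
    - {"ax": 0,"ay": 0,"az": 0,"dx": 49.9,"dy": -35.4,"dz": -1.0,"hand": 0}
    - {"ax": 0,"ay": 0,"az": 0,"dx": 49.9,"dy": -35.4,"dz": -1.0,"hand": 0}
    - {"ax": 0,"ay": 0,"az": 0,"dx": 49.9,"dy": -35.4,"dz": -1.0,"hand": 0}
    - {"ax": 0,"ay": 0,"az": 0,"dx": 49.9,"dy": -35.4,"dz": -1.0,"hand": 0}
    - {"ax": 0,"ay": 0,"az": 0,"dx": 49.9,"dy": -35.4,"dz": -1.0,"hand": 0}
    - {"ax": 0,"ay": 0,"az": 0,"dx": 49.9,"dy": -35.4,"dz": -1.0,"hand": 0}

```text
clock: 1.15
eef_pos: [482.2, -252.8, 205.2]
tool_rot: [3.142, 0.0, 0.238]
force: [1.1, 0.1, -0.5]
width: 85.4
gripper_force: 0.0
```

Call:
send_rows:
  series:
    - {"ax": 0,"ay": 0,"az": 0,"dx": 8.0,"dy": -5.6,"dz": 0,"hand": 0}
    - {"ax": 0,"ay": 0,"az": 0,"dx": 8.0,"dy": -5.6,"dz": 0,"hand": 0}
    - {"ax": 0,"ay": 0,"az": 0,"dx": 8.0,"dy": -5.6,"dz": 0,"hand": 0}
    - {"ax": 0,"ay": 0,"az": 0,"dx": 8.0,"dy": -5.6,"dz": 0,"hand": 0}
    - {"ax": 0,"ay": 0,"az": 0,"dx": 8.0,"dy": -5.6,"dz": 0,"hand": 0}

```text
clock: 1.65
eef_pos: [544.8, -182.5, 204.9]
tool_rot: [3.141, 0.001, 0.236]
force: [0.1, 0.4, 0.4]
width: 85.1
gripper_force: 0.0
```

```bash
python3 - <<'E'
from h import *
from cell import *
s=read_state();print(s["eef_pos"],s["tool_rot"],s["clock"])
d=get_image("wrist");np.savez("w1.npz",**d)
def fproj(d,X):
    p=d["R"]@np.array(X,float)+d["t"];th=np.arctan2(np.hypot(p[0],p[1]),p[2]);return d["mtx"][:2,2]+d["mtx"][0,0]*th*p[:2]/np.hypot(p[0],p[1])
im=d["pixels"][:,:,::-1].copy()
for X in((554,-170,168),(555,-172,60),(554,-168,14)):
    p=fproj(d,X);print(X,p);cv2.circle(im,tuple(int(round(v)) for v in p),2,(255,0,255),-1)
print("campos",-d["R"].T@d["t"])
cv2.imwrite("pics/w1.png",im)
E
```

```text
[ 544.80909831 -182.51964758  204.91082402] [3.14115961e+00 1.41418824e-03 2.36258024e-01] 1.65
(554, -170, 168) [263.14055684 208.81049426]
(555, -172, 60) [270.16335466 177.91593979]
(554, -168, 14) [267.5579691  170.28338185]
campos [ 617.99837191 -165.38949476  381.96647318]
```

View pics/w1.png

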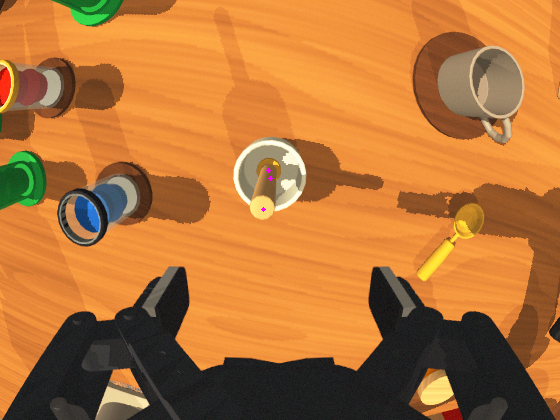

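Wrist view: the predicted rod top (263,209) falls on the end disc at (263,208). The cup rim is centred at (270,175), and both fingers are open and clear. All three cameras agree on the rod at (554,-170), so I descend.

Call:
send_rows:
  series:
    - {"ax": 0,"ay": 0,"az": 0,"dx": 1.2,"dy": -1.0,"dz": 0,"hand": 0}
    - {"ax": 0,"ay": 0,"az": 0,"dx": 1.2,"dy": -1.0,"dz": 0,"hand": 0}
    - {"ax": 0,"ay": 0,"az": 0,"dx": 1.2,"dy": -1.0,"dz": 2,"hand": 0}
    - {"ax": 0,"ay": 0,"az": 0,"dx": 1.2,"dy": -1.0,"dz": 4,"hand": 0}
    - {"ax": 0,"ay": 0,"az": 0,"dx": 1.2,"dy": -1.0,"dz": 6,"hand": 0}
    - {"ax": 0,"ay": 0,"az": 0,"dx": 1.2,"dy": -1.0,"dz": 8,"hand": 0}
    - {"ax": 0,"ay": 0,"az": 0,"dx": 1.2,"dy": -1.0,"dz": 9.7,"hand": 0}
    - {"ax": 0,"ay": 0,"az": 0,"dx": 1.2,"dy": -1.0,"dz": 9.7,"hand": 0}
    - {"ax": 0,"ay": 0,"az": 0,"dx": 1.2,"dy": -1.0,"dz": 9.7,"hand": 0}

```text
clock: 2.6
eef_pos: [555.3, -168.8, 108.4]
tool_rot: [-3.141, 0.0, 0.238]
force: [1.0, -0.5, 0.7]
width: 85.4
gripper_force: 0.0
```

```bash
python3 - <<'E'
from h import *
from cell import *
s=read_state();print(s["eef_pos"],s["tool_rot"],s["force"],s["clock"])
d=get_image("wrist");np.savez("w2.npz",**d)
a=d["pixels"][:,:,::-1];b=get_image("top");np.savez("t2.npz",**b)
b=cv2.resize(b["pixels"][170:290,340:500,::-1],(560,420))
cv2.imwrite("pics/w2.png",cv2.resize(np.hstack([a,b]),(800,300)))
E
```

```text
[ 555.27229112 -168.79549632  108.40870038] [-3.14149367e+00  3.11151269e-05  2.37652487e-01] [ 0.9909216  -0.52065968  0.68501791] 2.6
```

View pics/w2.png

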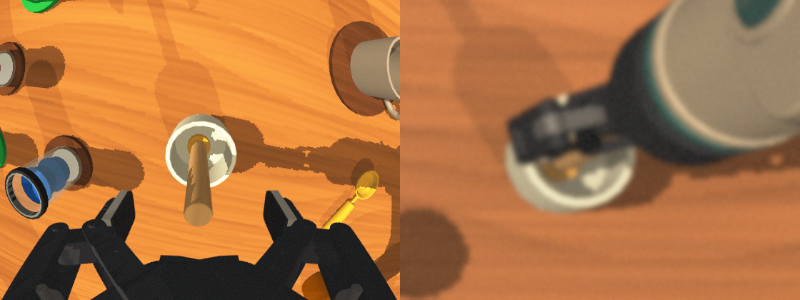

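The wrist view shows the rod (top at about 198,215) centred between the fingers (133 and 264), with the fingers clear of the cup. I close the gripper.

Call:
send_rows:
  series:
    - {"ax": 0,"ay": 0,"az": 0,"dx": 0,"dy": 0,"dz": 0,"hand": 1}
    - {"ax": 0,"ay": 0,"az": 0,"dx": 0,"dy": 0,"dz": 0,"hand": 1}
    - {"ax": 0,"ay": 0,"az": 0,"dx": 0,"dy": 0,"dz": 0,"hand": 1}
    - {"ax": 0,"ay": 0,"az": 0,"dx": 0,"dy": 0,"dz": 0,"hand": 1}
    - {"ax": 0,"ay": 0,"az": 0,"dx": 0,"dy": 0,"dz": 0,"hand": 1}
    - {"ax": 0,"ay": 0,"az": 0,"dx": 0,"dy": 0,"dz": 0,"hand": 1}
    - {"ax": 0,"ay": 0,"az": 0,"dx": 0,"dy": 0,"dz": 0,"hand": 1}
    - {"ax": 0,"ay": 0,"az": 0,"dx": 0,"dy": 0,"dz": 0,"hand": 1}
    - {"ax": 0,"ay": 0,"az": 0,"dx": 0,"dy": 0,"dz": 0,"hand": 1}
    - {"ax": 0,"ay": 0,"az": 0,"dx": 0,"dy": 0,"dz": 0,"hand": 1}

```text
clock: 3.7
eef_pos: [555.5, -168.8, 108.5]
tool_rot: [3.141, -0.001, 0.238]
force: [-0.5, 0.9, 5.5]
width: 15.9
gripper_force: 58.5
```

Call:
send_rows:
  series:
    - {"ax": 0,"ay": 0,"az": 0,"dx": 0,"dy": 0,"dz": -0.5,"hand": 1}
    - {"ax": 0,"ay": 0,"az": 0,"dx": 0,"dy": 0,"dz": -1.5,"hand": 1}
    - {"ax": 0,"ay": 0,"az": 0,"dx": 0,"dy": 0,"dz": -3.5,"hand": 1}
    - {"ax": 0,"ay": 0,"az": 0,"dx": 0,"dy": 0,"dz": -5.5,"hand": 1}
    - {"ax": 0,"ay": 0,"az": 0,"dx": 0,"dy": 0,"dz": -7.5,"hand": 1}
    - {"ax": 0,"ay": 0,"az": 0,"dx": 0,"dy": 0,"dz": -9.5,"hand": 1}
    - {"ax": 0,"ay": 0,"az": 0,"dx": 0,"dy": 0,"dz": -11.5,"hand": 1}
    - {"ax": 0,"ay": 0,"az": 0,"dx": 0,"dy": 0,"dz": -13.5,"hand": 1}
    - {"ax": 0,"ay": 0,"az": 0,"dx": 0,"dy": 0,"dz": -14.2,"hand": 1}
    - {"ax": 0,"ay": 0,"az": 0,"dx": 0,"dy": 0,"dz": -14.2,"hand": 1}

```text
clock: 4.7
eef_pos: [555.6, -168.9, 251.2]
tool_rot: [3.141, -0.002, 0.238]
force: [-0.1, 0.2, -1.3]
width: 16.2
gripper_force: 58.5
```

```bash
python3 - <<'E'
from h import *
from cell import *
s=read_state();print(s["eef_pos"],s["tool_rot"],s["force"],s["width"],s["gripper_force"],s["clock"])
a=get_image("side");np.savez("s3.npz",**a);w=get_image("wrist")
e=s["eef_pos"]
c=-1
for z in(-100.4,-88.4,59.6): print("pred side",proj(a,e+[0,0,z]))
c1=cv2.resize(a["pixels"][150:300,200:400,::-1],(800,600))
cv2.imwrite("pics/s3.png",np.hstack([c1[:,200:600],cv2.resize(w["pixels"][:,80:480,::-1],(400,600))]))
E
```

```text
[ 555.56963361 -168.93372309  251.20663154] [ 3.14060829e+00 -1.72012086e-03  2.37689115e-01] [-0.12805662  0.23613359 -1.31832097] 16.176075478116015 58.509623408317566 4.7
pred side [292.74740253 228.68894254]
pred side [293.05967833 222.3958224 ]
pred side [297.43065129 134.3100397 ]
```

View pics/s3.png

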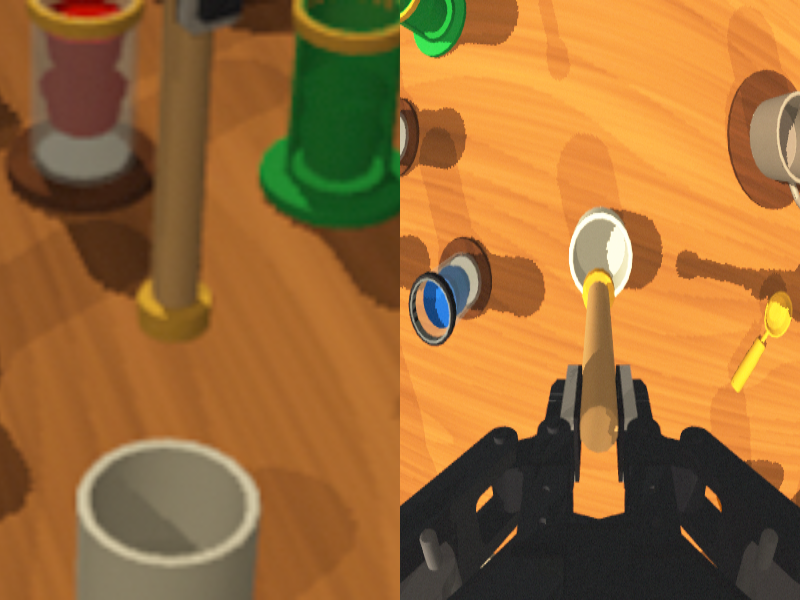

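Rod held: in the side crop the brass foot hangs at (173,325) above the empty cup. In the wrist crop the shaft is centred in the pads at (600,420), and the pods are untouched. Carry over to the red tube.

Call:
send_rows:
  series:
    - {"ax": 0,"ay": 0,"az": 0,"dx": 0.6,"dy": -1.5,"dz": 0,"hand": 1}
    - {"ax": 0,"ay": 0,"az": 0,"dx": 1.6,"dy": -4,"dz": 0,"hand": 1}
    - {"ax": 0,"ay": 0,"az": 0,"dx": 2.9,"dy": -7,"dz": 0,"hand": 1}
    - {"ax": 0,"ay": 0,"az": 0,"dx": 4.2,"dy": -10,"dz": 0,"hand": 1}
    - {"ax": 0,"ay": 0,"az": 0,"dx": 5.4,"dy": -13,"dz": 0,"hand": 1}
    - {"ax": 0,"ay": 0,"az": 0,"dx": 6.7,"dy": -16,"dz": 0,"hand": 1}
    - {"ax": 0,"ay": 0,"az": 0,"dx": 7.9,"dy": -19,"dz": 0,"hand": 1}
    - {"ax": 0,"ay": 0,"az": 0,"dx": 9.1,"dy": -22,"dz": 0,"hand": 1}
    - {"ax": 0,"ay": 0,"az": 0,"dx": 10.4,"dy": -25,"dz": 0,"hand": 1}
    - {"ax": 0,"ay": 0,"az": 0,"dx": 11.2,"dy": -27,"dz": 0,"hand": 1}

```text
clock: 5.8
eef_pos: [599.3, 125.1, 249.0]
tool_rot: [-3.139, 0.002, 0.242]
force: [-0.2, 0.0, -0.3]
width: 16.1
gripper_force: 58.6
```

Call:
send_rows:
  series:
    - {"ax": 0,"ay": 0,"az": 0,"dx": 0.7,"dy": -1.6,"dz": 0,"hand": 1}
    - {"ax": 0,"ay": 0,"az": 0,"dx": 1.1,"dy": -2.6,"dz": 0,"hand": 1}
    - {"ax": 0,"ay": 0,"az": 0,"dx": 1.1,"dy": -2.6,"dz": 0,"hand": 1}
    - {"ax": 0,"ay": 0,"az": 0,"dx": 1.1,"dy": -2.6,"dz": 0,"hand": 1}
    - {"ax": 0,"ay": 0,"az": 0,"dx": 1.1,"dy": -2.6,"dz": 0,"hand": 1}

```text
clock: 6.3
eef_pos: [605.0, 146.0, 250.2]
tool_rot: [3.14, 0.0, 0.235]
force: [-0.1, 0.6, -0.7]
width: 16.3
gripper_force: 58.6
```

```bash
python3 - <<'E'
from h import *
from cell import *
s=read_state();e=s["eef_pos"];print(e,s["tool_rot"],s["force"],s["width"],s["clock"])
a=get_image("side");w=get_image("wrist");t=get_image("top");np.savez("s4.npz",**a);np.savez("w4.npz",**w)
def fproj(d,X):
    p=d["R"]@np.array(X,float)+d["t"];th=np.arctan2(np.hypot(p[0],p[1]),p[2]);return d["mtx"][:2,2]+d["mtx"][0,0]*th*p[:2]/np.hypot(p[0],p[1])
print("foot pred side",proj(a,e+[0,0,-100.4]),"wrist foot",fproj(w,e+[0,0,-100.4]),"collar",fproj(w,[604.5,148,110]),proj(a,[604.5,148,110]))
c1=cv2.resize(a["pixels"][90:210,220:320,::-1],(400,480))
p=fproj(w,[604.5,148,110]).astype(int);c2=cv2.resize(w["pixels"][p[1]-60:p[1]+60,p[0]-50:p[0]+50,::-1],(400,480));print(p)
cv2.imwrite("pics/s4.png",np.hstack([c1,c2]))
E
```

```text
[605.03236244 145.97330224 250.19195952] [3.14048253e+00 3.56472252e-04 2.35378380e-01] [-0.06351473  0.62764249 -0.73770004] 16.294896496943284 6.3
foot pred side [271.24159523 130.26463468] wrist foot [277.98611063 201.51691713] collar [275.92881457 191.20844205] [270.44757351 147.28660841]
[275 191]
```

View pics/s4.png

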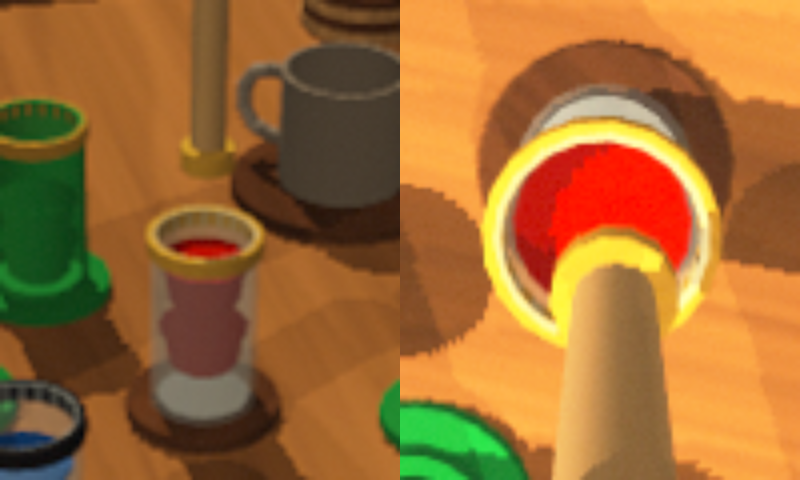

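The foot sits at side (208,160), above the collar at (205,240). In the wrist crop the collar centre is at (602,232) and the foot at (613,285). The foot needs about 3 mm in x and 2.5 mm in y before going down.

Call:
send_rows:
  series:
    - {"ax": 0,"ay": 0,"az": 0,"dx": 0.35,"dy": -0.2,"dz": 0,"hand": 1}
    - {"ax": 0,"ay": 0,"az": 0,"dx": 0.35,"dy": -0.2,"dz": 0.5,"hand": 1}
    - {"ax": 0,"ay": 0,"az": 0,"dx": 0.35,"dy": -0.2,"dz": 1.5,"hand": 1}
    - {"ax": 0,"ay": 0,"az": 0,"dx": 0.35,"dy": -0.2,"dz": 2.5,"hand": 1}
    - {"ax": 0,"ay": 0,"az": 0,"dx": 0.35,"dy": -0.2,"dz": 3.5,"hand": 1}
    - {"ax": 0,"ay": 0,"az": 0,"dx": 0.35,"dy": -0.2,"dz": 4.5,"hand": 1}
    - {"ax": 0,"ay": 0,"az": 0,"dx": 0.35,"dy": -0.2,"dz": 5.0,"hand": 1}
    - {"ax": 0,"ay": 0,"az": 0,"dx": 0.35,"dy": -0.2,"dz": 5.5,"hand": 1}
    - {"ax": 0,"ay": 0,"az": 0,"dx": 0.35,"dy": -0.2,"dz": 5.5,"hand": 1}

```text
clock: 7.35
eef_pos: [607.6, 150.6, 194.6]
tool_rot: [3.142, 0.001, 0.238]
force: [0.5, 0.1, -0.1]
width: 16.2
gripper_force: 58.7
```

Call:
send_rows:
  series:
    - {"ax": 0,"ay": 0,"az": 0,"dx": 0,"dy": 0,"dz": 0.3,"hand": 1}
    - {"ax": 0,"ay": 0,"az": 0,"dx": 0,"dy": 0,"dz": 0.6,"hand": 1}
    - {"ax": 0,"ay": 0,"az": 0,"dx": 0,"dy": 0,"dz": 0.9,"hand": 1}
    - {"ax": 0,"ay": 0,"az": 0,"dx": 0,"dy": 0,"dz": 1.2,"hand": 1}
    - {"ax": 0,"ay": 0,"az": 0,"dx": 0,"dy": 0,"dz": 1.5,"hand": 1}
    - {"ax": 0,"ay": 0,"az": 0,"dx": 0,"dy": 0,"dz": 1.8,"hand": 1}
    - {"ax": 0,"ay": 0,"az": 0,"dx": 0,"dy": 0,"dz": 2.1,"hand": 1}
    - {"ax": 0,"ay": 0,"az": 0,"dx": 0,"dy": 0,"dz": 2.1,"hand": 1}

```text
clock: 8.15
eef_pos: [607.6, 150.6, 173.6]
tool_rot: [3.142, 0.001, 0.238]
force: [0.1, -0.5, -0.6]
width: 15.9
gripper_force: 58.7
```

Call:
send_rows:
  series:
    - {"ax": 0,"ay": 0,"az": 0,"dx": 0,"dy": 0,"dz": 0.2,"hand": 1}
    - {"ax": 0,"ay": 0,"az": 0,"dx": 0,"dy": 0,"dz": 0.4,"hand": 1}
    - {"ax": 0,"ay": 0,"az": 0,"dx": 0,"dy": 0,"dz": 0.6,"hand": 1}

```text
clock: 8.45
eef_pos: [607.8, 150.6, 168.1]
tool_rot: [3.142, 0.0, 0.238]
force: [-0.7, 0.1, 1.3]
width: 16.0
gripper_force: 58.8
```

```bash
python3 - <<'E'
from h import *
from cell import *
s=read_state();e=s["eef_pos"];print(e,s["force"])
a=get_image("side");w=get_image("wrist")
c1=cv2.resize(a["pixels"][90:210,220:320,::-1],(400,480))
c2=cv2.resize(w["pixels"][131:251,225:325,::-1],(400,480))
cv2.imwrite("pics/s5.png",np.hstack([c1,c2]))
E
```

```text
[607.82176471 150.64846752 168.09508678] [-0.68090887  0.06293428  1.26182219]
```

View pics/s5.png

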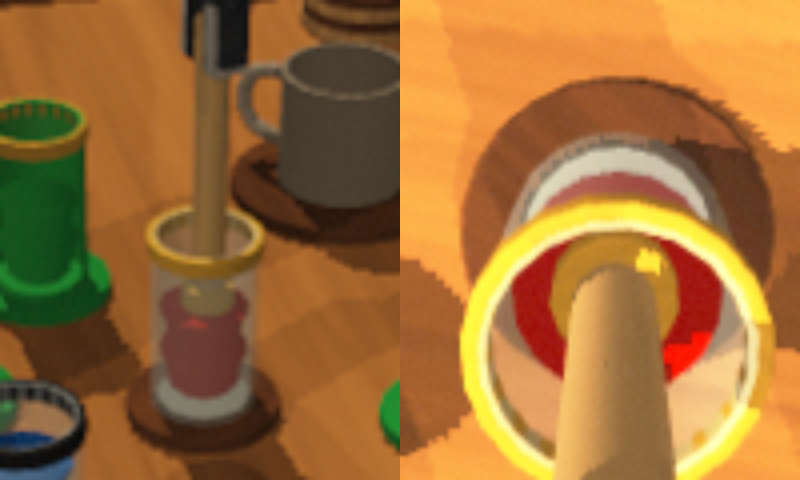

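The foot rests on the pod inside the tube (side crop (208,293), wrist crop (615,285)), clear of the walls. The pods have moved down and there is still a gap to the floor. I keep pressing.

Call:
send_rows:
  series:
    - {"ax": 0,"ay": 0,"az": 0,"dx": 0,"dy": 0,"dz": 0.15,"hand": 1}
    - {"ax": 0,"ay": 0,"az": 0,"dx": 0,"dy": 0,"dz": 0.3,"hand": 1}
    - {"ax": 0,"ay": 0,"az": 0,"dx": 0,"dy": 0,"dz": 0.45,"hand": 1}
    - {"ax": 0,"ay": 0,"az": 0,"dx": 0,"dy": 0,"dz": 0.5,"hand": 1}

```text
clock: 8.95
eef_pos: [607.8, 150.7, 163.0]
tool_rot: [-3.142, 0.0, 0.238]
force: [-0.3, 0.2, 2.4]
width: 16.3
gripper_force: 58.8
```

Call:
send_rows:
  series:
    - {"ax": 0,"ay": 0,"az": 0,"dx": 0,"dy": 0,"dz": 0.1,"hand": 1}
    - {"ax": 0,"ay": 0,"az": 0,"dx": 0,"dy": 0,"dz": 0.2,"hand": 1}
    - {"ax": 0,"ay": 0,"az": 0,"dx": 0,"dy": 0,"dz": 0.2,"hand": 1}

```text
clock: 9.25
eef_pos: [608.7, 150.9, 162.4]
tool_rot: [-3.142, -0.002, 0.238]
force: [-1.7, -0.3, 8.2]
width: 16.3
gripper_force: 59.6
```

It stops at TCP z 162.4, the predicted bottom height (foot at 62). Now press firmly.

Call:
send_rows:
  series:
    - {"ax": 0,"ay": 0,"az": 0,"dx": 0,"dy": 0,"dz": 0.1,"hand": 1}
    - {"ax": 0,"ay": 0,"az": 0,"dx": 0,"dy": 0,"dz": 0.2,"hand": 1}
    - {"ax": 0,"ay": 0,"az": 0,"dx": 0,"dy": 0,"dz": 0.2,"hand": 1}
    - {"ax": 0,"ay": 0,"az": 0,"dx": 0,"dy": 0,"dz": 0.2,"hand": 1}
    - {"ax": 0,"ay": 0,"az": 0,"dx": 0,"dy": 0,"dz": 0.2,"hand": 1}

```text
clock: 9.75
eef_pos: [609.7, 151.2, 162.2]
tool_rot: [-3.141, -0.005, 0.238]
force: [-1.8, -0.5, 16.4]
width: 16.0
gripper_force: 60.5
```

Hard stop confirmed: 16.4 N with no further travel. Withdraw straight up.

Call:
send_rows:
  series:
    - {"ax": 0,"ay": 0,"az": 0,"dx": 0,"dy": 0,"dz": -0.5,"hand": 1}
    - {"ax": 0,"ay": 0,"az": 0,"dx": 0,"dy": 0,"dz": -1.0,"hand": 1}
    - {"ax": 0,"ay": 0,"az": 0,"dx": 0,"dy": 0,"dz": -2.0,"hand": 1}
    - {"ax": 0,"ay": 0,"az": 0,"dx": 0,"dy": 0,"dz": -3.5,"hand": 1}
    - {"ax": 0,"ay": 0,"az": 0,"dx": 0,"dy": 0,"dz": -5.0,"hand": 1}
    - {"ax": 0,"ay": 0,"az": 0,"dx": 0,"dy": 0,"dz": -6.5,"hand": 1}
    - {"ax": 0,"ay": 0,"az": 0,"dx": 0,"dy": 0,"dz": -8.0,"hand": 1}
    - {"ax": 0,"ay": 0,"az": 0,"dx": 0,"dy": 0,"dz": -9.0,"hand": 1}
    - {"ax": 0,"ay": 0,"az": 0,"dx": 0,"dy": 0,"dz": -9.3,"hand": 1}
    - {"ax": 0,"ay": 0,"az": 0,"dx": 0,"dy": 0,"dz": -9.3,"hand": 1}

```text
clock: 10.75
eef_pos: [607.9, 150.7, 252.3]
tool_rot: [-3.142, -0.0, 0.238]
force: [-0.6, -1.1, -0.8]
width: 16.2
gripper_force: 58.8
```

```bash
python3 - <<'E'
from h import *
from cell import *
s=read_state();e=s["eef_pos"];print(e,s["tool_rot"],s["force"])
a=get_image("side");w=get_image("wrist")
d=np.array([555.5,-169.5])-e[:2];y=s["tool_rot"][2];c,q=np.cos(y),np.sin(y);print("tool dx dy to cup",c*d[0]+q*d[1],q*d[0]-c*d[1])
print("foot pred",proj(a,e+[0,0,-100.4]),"pod top pred at 62",proj(a,[606,148,62]))
c1=cv2.resize(a["pixels"][90:210,220:320,::-1],(400,480))
c2=cv2.resize(w["pixels"][131:251,225:325,::-1],(400,480))
cv2.imwrite("pics/s6.png",np.hstack([c1,c2]))
E
```

```text
[607.94707145 150.68154566 252.33754472] [-3.14157862e+00 -2.95833983e-04  2.37775380e-01] [-0.62555084 -1.12950138 -0.75210784]
tool dx dy to cup -126.38737986785816 298.8195905486609
foot pred [272.06633968 128.07225225] pod top pred at 62 [270.82072281 167.27082756]
```

View pics/s6.png

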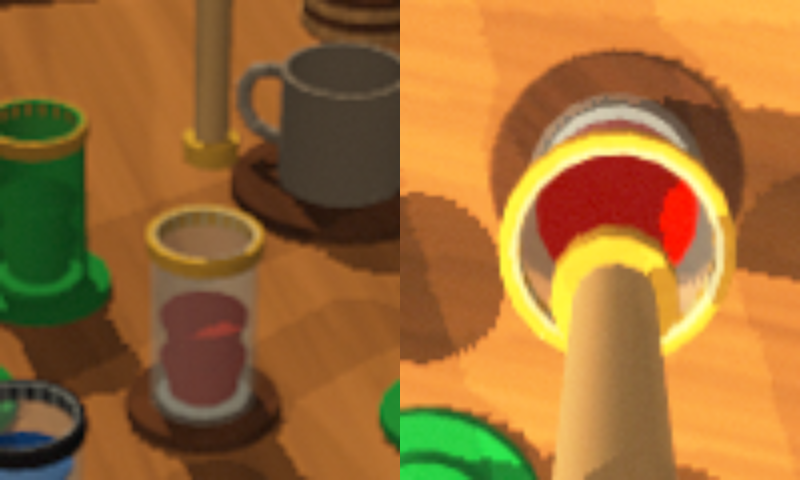

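Pods bottomed: the pod top is at side crop (203,313), which is pixel (270.7,168.2), against a predicted (270.8,167.3) for 62 mm height. The rod is still held straight. Carry back to the cup.

Call:
send_rows:
  series:
    - {"ax": 0,"ay": 0,"az": 0,"dx": -0.6,"dy": 1.5,"dz": 0,"hand": 1}
    - {"ax": 0,"ay": 0,"az": 0,"dx": -1.7,"dy": 4,"dz": 0,"hand": 1}
    - {"ax": 0,"ay": 0,"az": 0,"dx": -2.9,"dy": 7,"dz": 0,"hand": 1}
    - {"ax": 0,"ay": 0,"az": 0,"dx": -4.2,"dy": 10,"dz": 0,"hand": 1}
    - {"ax": 0,"ay": 0,"az": 0,"dx": -5.4,"dy": 13,"dz": 0,"hand": 1}
    - {"ax": 0,"ay": 0,"az": 0,"dx": -6.7,"dy": 16,"dz": 0,"hand": 1}
    - {"ax": 0,"ay": 0,"az": 0,"dx": -8.0,"dy": 19,"dz": 0,"hand": 1}
    - {"ax": 0,"ay": 0,"az": 0,"dx": -9.2,"dy": 22,"dz": 0,"hand": 1}
    - {"ax": 0,"ay": 0,"az": 0,"dx": -10.5,"dy": 25,"dz": 0,"hand": 1}
    - {"ax": 0,"ay": 0,"az": 0,"dx": -11.3,"dy": 27,"dz": 0,"hand": 1}

```text
clock: 11.85
eef_pos: [559.6, -142.9, 251.7]
tool_rot: [3.14, 0.002, 0.234]
force: [0.3, -1.5, -0.6]
width: 16.0
gripper_force: 58.7
```

Call:
send_rows:
  series:
    - {"ax": 0,"ay": 0,"az": 0,"dx": -0.7,"dy": 1.8,"dz": 0,"hand": 1}
    - {"ax": 0,"ay": 0,"az": 0,"dx": -1.2,"dy": 2.8,"dz": 0,"hand": 1}
    - {"ax": 0,"ay": 0,"az": 0,"dx": -1.2,"dy": 2.8,"dz": 0,"hand": 1}
    - {"ax": 0,"ay": 0,"az": 0,"dx": -1.2,"dy": 2.8,"dz": 0,"hand": 1}
    - {"ax": 0,"ay": 0,"az": 0,"dx": -1.2,"dy": 2.8,"dz": 0,"hand": 1}

```text
clock: 12.35
eef_pos: [556.9, -166.8, 252.1]
tool_rot: [-3.141, -0.0, 0.24]
force: [0.0, 1.1, -0.6]
width: 16.2
gripper_force: 58.7
```

Call:
send_rows:
  series:
    - {"ax": 0,"ay": 0,"az": 0,"dx": -0.1,"dy": 0.3,"dz": 0,"hand": 1}
    - {"ax": 0,"ay": 0,"az": 0,"dx": -0.1,"dy": 0.3,"dz": 1,"hand": 1}
    - {"ax": 0,"ay": 0,"az": 0,"dx": -0.1,"dy": 0.3,"dz": 3,"hand": 1}
    - {"ax": 0,"ay": 0,"az": 0,"dx": -0.1,"dy": 0.3,"dz": 5,"hand": 1}
    - {"ax": 0,"ay": 0,"az": 0,"dx": -0.1,"dy": 0.3,"dz": 7,"hand": 1}
    - {"ax": 0,"ay": 0,"az": 0,"dx": -0.1,"dy": 0.3,"dz": 9,"hand": 1}
    - {"ax": 0,"ay": 0,"az": 0,"dx": -0.1,"dy": 0.3,"dz": 11,"hand": 1}
    - {"ax": 0,"ay": 0,"az": 0,"dx": -0.1,"dy": 0.3,"dz": 12.5,"hand": 1}
    - {"ax": 0,"ay": 0,"az": 0,"dx": -0.1,"dy": 0.3,"dz": 13.5,"hand": 1}
    - {"ax": 0,"ay": 0,"az": 0,"dx": -0.1,"dy": 0.3,"dz": 14.0,"hand": 1}

```text
clock: 13.35
eef_pos: [555.8, -171.1, 110.9]
tool_rot: [-3.141, 0.001, 0.238]
force: [-0.2, 0.4, -0.6]
width: 16.2
gripper_force: 58.7
```

Call:
send_rows:
  series:
    - {"ax": 0,"ay": 0,"az": 0,"dx": 0,"dy": 0,"dz": 0.1,"hand": 1}
    - {"ax": 0,"ay": 0,"az": 0,"dx": 0,"dy": 0,"dz": 0.2,"hand": 1}
    - {"ax": 0,"ay": 0,"az": 0,"dx": 0,"dy": 0,"dz": 0.3,"hand": 1}
    - {"ax": 0,"ay": 0,"az": 0,"dx": 0,"dy": 0,"dz": 0.3,"hand": 1}

```text
clock: 13.75
eef_pos: [556.7, -171.6, 109.7]
tool_rot: [3.141, -0.001, 0.238]
force: [0.1, -0.1, -1.3]
width: 16.0
gripper_force: 58.7
```

Call:
send_rows:
  series:
    - {"ax": 0,"ay": 0,"az": 0,"dx": 0,"dy": 0,"dz": 0.1,"hand": 1}
    - {"ax": 0,"ay": 0,"az": 0,"dx": 0,"dy": 0,"dz": 0.1,"hand": 1}
    - {"ax": 0,"ay": 0,"az": 0,"dx": 0,"dy": 0,"dz": 0.15,"hand": 1}
    - {"ax": 0,"ay": 0,"az": 0,"dx": 0,"dy": 0,"dz": 0.15,"hand": 1}

```text
clock: 14.15
eef_pos: [557.0, -171.6, 108.5]
tool_rot: [3.141, -0.001, 0.238]
force: [-1.0, -0.2, 3.9]
width: 16.2
gripper_force: 59.3
```

Contact with the cup floor: 3.9 N at the expected height. Open the gripper.

Call:
send_rows:
  series:
    - {"ax": 0,"ay": 0,"az": 0,"dx": 0,"dy": 0,"dz": 0,"hand": 0.8}
    - {"ax": 0,"ay": 0,"az": 0,"dx": 0,"dy": 0,"dz": 0,"hand": 0.7}
    - {"ax": 0,"ay": 0,"az": 0,"dx": 0,"dy": 0,"dz": 0,"hand": 0.5}
    - {"ax": 0,"ay": 0,"az": 0,"dx": 0,"dy": 0,"dz": 0,"hand": 0.2}
    - {"ax": 0,"ay": 0,"az": 0,"dx": 0,"dy": 0,"dz": 0,"hand": 0}
    - {"ax": 0,"ay": 0,"az": 0,"dx": 0,"dy": 0,"dz": 0,"hand": 0}
    - {"ax": 0,"ay": 0,"az": 0,"dx": 0,"dy": 0,"dz": 0,"hand": 0}
    - {"ax": 0,"ay": 0,"az": 0,"dx": 0,"dy": 0,"dz": 0,"hand": 0}
    - {"ax": 0,"ay": 0,"az": 0,"dx": 0,"dy": 0,"dz": 0,"hand": 0}

```text
clock: 15.05
eef_pos: [556.4, -171.5, 107.7]
tool_rot: [3.142, -0.0, 0.238]
force: [0.3, -0.4, 0.3]
width: 85.5
gripper_force: 0.0
```

Call:
send_rows:
  series:
    - {"ax": 0,"ay": 0,"az": 0,"dx": 0,"dy": 0,"dz": -1,"hand": 0}
    - {"ax": 0,"ay": 0,"az": 0,"dx": 0,"dy": 0,"dz": -3,"hand": 0}
    - {"ax": 0,"ay": 0,"az": 0,"dx": 0,"dy": 0,"dz": -5,"hand": 0}
    - {"ax": 0,"ay": 0,"az": 0,"dx": 0,"dy": 0,"dz": -7,"hand": 0}
    - {"ax": 0,"ay": 0,"az": 0,"dx": 0,"dy": 0,"dz": -9,"hand": 0}
    - {"ax": 0,"ay": 0,"az": 0,"dx": 0,"dy": 0,"dz": -11,"hand": 0}
    - {"ax": 0,"ay": 0,"az": 0,"dx": 0,"dy": 0,"dz": -13,"hand": 0}
    - {"ax": 0,"ay": 0,"az": 0,"dx": 0,"dy": 0,"dz": -15,"hand": 0}
    - {"ax": 0,"ay": 0,"az": 0,"dx": 0,"dy": 0,"dz": -15,"hand": 0}
    - {"ax": 0,"ay": 0,"az": 0,"dx": 0,"dy": 0,"dz": -15,"hand": 0}

```text
clock: 16.05
eef_pos: [556.3, -171.5, 258.1]
tool_rot: [3.141, -0.001, 0.238]
force: [1.1, -1.3, -0.0]
width: 85.5
gripper_force: 0.0
```

```bash
python3 - <<'E'
from h import *
from cell import *
s=read_state();print(s["eef_pos"],s["force"],s["width"],s["clock"])
a=get_image("side")["pixels"][:,:,::-1];w=get_image("wrist")["pixels"][:,:,::-1]
cv2.imwrite("pics/s7.png",np.hstack([cv2.resize(a[130:330,190:350],(400,500)),cv2.resize(w[60:260,180:340],(400,500))]))
E
```

```text
[ 556.32915477 -171.52041799  258.140751  ] [ 1.09189735 -1.25473497 -0.04342833] 85.52885422631664 16.05
```

View pics/s7.png

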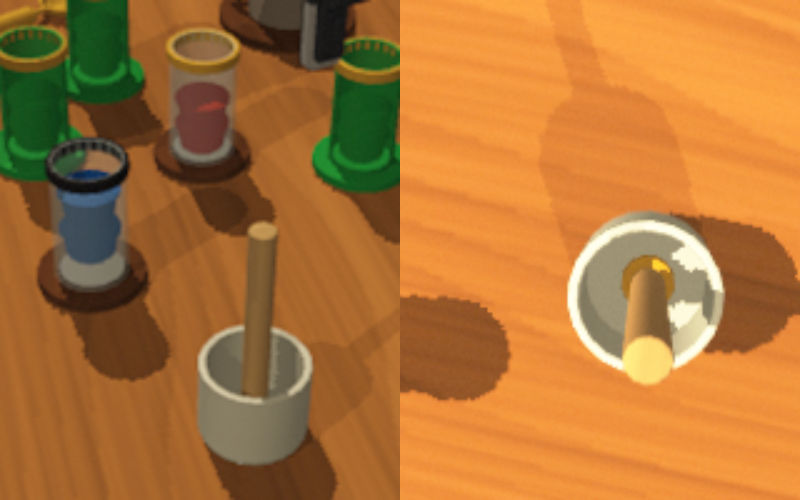

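The rod stands upright in the cup (top at side crop (262,232)). The red pods are at the bottom of their tube (203,115), the blue pods are still high in theirs (88,180), and the gripper is clear. Handing in.

```bash
python3 -c "
from cell import *
print(finish_job())"
```

```text
the job is handed in; nothing more can be done
None
```

The job is handed in at about 16 s of the 54 s allowed: the red pods are pressed to the tube floor (16 N at the hard stop), the rod stands released in its cup, and the blue pods were not touched.

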